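# Load a circuit module on the inspection stage and crank it under the microscope

### The arm

A 6-joint arm with a two-finger parallel gripper is mounted at the origin on a cart in front of the work surface, level with it; the furniture and walls round the work are solid. World frame = base frame: x ahead of the robot, y to its left, z up, the work surface at z = 0. Lengths are in m, angles in rad, forces in N, time in s.
With the tool pointing down it reaches from about 0.275 to 0.725 m from the base axis. Payload 15.9 kg.
Tool frame: the origin (TCP) lies on the centre line of the jaws, within the pads' length; the fingertips stand 25 mm ahead of it and the grasp point (between the pads) lies 6 mm ahead of it; z points along the fingers, y is the line along which they close (so a half turn about z gives the same grasp; the last joint's range is limited). The gripper opens to 85 mm and grips with 20 to 120 N. Pads are 22 mm wide; open, the fingers measure 114 mm over their backs; the gripper's body (76 mm by 85 mm) begins 54 mm behind the grasp point. The pads swing forward as they close: fully open they stand 13 mm farther back than shut.
Start: joints at [-1.156, 0.213, -0.034, 1.323, 0, 1.571], TCP at [0.201, -0.458, 0.256] pointing down, gripper open.
Joint ranges: [-2.98, 2.98], [-0.74, 1.72], [-1.14, 1.35], [-2.1, 2.04], [-1.57, 1.44], [-3.14, 3.14]. Speed limits (rad/s): [1.89, 1.89, 2.39, 2.57, 3.14, 3.14].

### API

Orientations are given as a 3x3 rotation matrix whose columns are the frame's x, y, z axes.
In Python, from station import status, eyes, order, nets gives the robot as it stands.
- The arm moves only by the shell command python3 -m pendant 'ROWS'. ROWS is JSON, a list of rows, each a list of 7 numbers: the turn, a rotation vector about the tool's x, y, z in degrees, then the shift along the tool's x, y, z in cm, then the opening, from 0 (shut) to 1 (fully open). A call has exactly 8 rows; each row is the pose to reach, as a shift and turn from the pose commanded when the call began, along the tool's axes at that moment; what a row does not reach only later rows make up. A row lasts 1/10 s, in which the tool goes at most 50 mm and 8.59 degrees, less where a joint would pass 70% of its speed; a pose out of reach is approached as far as the arm can. A call with a gripper value outside its range is refused whole. The fingers move at their own pace and stop on an object; the grip force is fixed at half the most. Time passes only in rows, so rows that repeat a pose let the fingers close, or fill a call up. It gives the time, the measured TCP pose, the force, the opening and the grip force at its end, in the units of the state.
- status.observe(): the state, without advancing time (a new reading comes with each control period).
- eyes.camera(name): name is "side" or "top" or "wrist"; returns (picture, depth): 384x512x3 uint8, red, green, blue; 384x512 float32, m along the optical axis (not along the pixel's ray), 0 where there is no reading.
- eyes.camera_model(name): a dict with "camera_matrix" (3x3 intrinsics, pixels), "eye" and "orientation" of the camera in the world. Camera axes: x right, y down, z forward; pixel columns grow to the right and rows downward; lengths in m; the calibration is good to about 2 mm. The wrist camera is an equidistant fisheye: a pixel r from the principal point sees the ray r / f radians off the axis. A picture is of the moment at which its call begins: read the wrist's pose just before it. camera_model takes no time and is no camera call; for the wrist camera it gives the pose at the moment of the call.
- order.hand_in(): hands the job in; it is judged then, once.
Trained networks look in the newest picture that a camera, given by its name, has taken for a name from the list of things; names that differ only in an ending like _2 or _b are one class to them, and where a whole thing is asked for, a point or a joint stands for the part that bears it (a point fixed in the world has none). Each returns a list of dicts, best first, with "conf" (0 to 1); they miss things now and then, are a little off and sometimes report something else, mostly with a low value. They report only what shows in the picture. A call takes as long as a camera call.
- nets.recognise(query, camera): "point" ([column, row] in pixels, amid what is visible of it).
- nets.silhouettes(query, camera): "region" (384x512 bool, what is visible of it) and "point" ([column, row] in pixels, amid what is visible of it).
- nets.spot_point(query, camera): "point" ([column, row] in pixels: a listed point, or the origin of a listed thing).
The state is a dict: "t": time; "joint_positions": joint angles; "qd": joint speeds; "joint_torque": joint torques, N m; "eef_pos": TCP position; "ee_rot": TCP orientation; "wrist_force": force on the tool from outside, world axes, zero at the start; "ft_torque": the same for the moment, N m; "gripper_width": finger opening in m; "grasp_force": force on a finger pad.
Only numpy, scipy, OpenCV 4.12 (cv2) and the standard library are available. Lean on these libraries where they do the work, as an engineer would, in place of code of your own. Each camera call takes 0.05 s, during which the arm holds its last target. There are 200 camera calls.

### The job

Load the circuit module onto the microscope's sliding plate: lay it flat between the four black side stops, slid back so that its short end is up against the rear stop, and let go of it. Then turn the handwheel clockwise by its red grip until the plate's yellow pointer stands at the red mark on the scale, which brings the module under the lens. The module must still lie against its stop at the end, and do not bump the microscope.

Things in the scene. Friction and masses are not known exactly. Their poses are not given: they have to be found in the camera images.
- circuit_module: Relay module: black tray, green board, green terminal rows, three blue relays; 100 (own x) x 54 (own y) x 22 mm, about 0.14 kg. Grip across the 54 mm: long sides are upright, 0 to 17 mm high, over the middle 80 mm. Origin: centre of underside, z up. Starts face up on the blue mat (its top 5 mm above the counter) right of the stand. Either end may face the rear stop.
- nest (a point): Where the module's origin lies when seated: on top of the grey sliding plate (132 x 100 mm), 51 mm above the counter; moves with the plate. x = the way the plate slides back, from the robot to the microscope column; y = left; z up. The module lies with its long side along x. The plate slides stiffly (about 6 N) and stays where it is left.
- side_stops (a point): Middle between the four black side stops, at their top, 8 mm above the plate over the nest; axes as the nest's, moves with the plate. Each block is 12 mm long, centred at x = +-37 mm; inner faces at y = +-30 mm (3 mm play each side of the module, top edge bevelled), outer at +-39 mm. Between the two blocks of a side 62 mm of plate are bare, with room for a finger.
- rear_stop (a point): Middle of the top front edge of the rear stop, a black block 46 mm wide and 10 mm high at the back of the plate, 50 mm behind the nest; moves with the plate, axes as the nest's. The module's short end rests against its front face. The front of the plate has no stop.
- pointer (a point): Tip of the yellow pointer on the plate's left edge near its front; moves with the plate. Axes as the nest's.
- red_mark (a point): Middle of the red line, 4 mm wide, across the white scale strip (black ticks every 10 mm) on the stand's left side; fixed to the stand. Axes as the nest's. The plate is at the mark when pointer and mark have the same x along the slide. At the start the pointer is 105 to 120 mm short (in front) of it; the plate can go 15 mm too far.
- wheel_centre (a point): On the vertical axis of the dark handwheel (rim 90 mm across, top 82 mm above the counter, right of the plate), at the red grip's middle height, 100 mm up; fixed to the stand. Clockwise from above moves the plate back (+x of the nest), 16 mm per radian, about 100 mm a turn, no play. It resists with about 3 N at the grip and stays where left.
- microscope: Microscope on a column, fixed to the stand. Origin: 6 mm above the counter, below the nest's frontmost place; axes as the nest's. From there: lens axis at x +120 mm, y 0, with a black light ring 55 mm across, underside 142 mm above the counter; white camera 40 mm across up to 276 mm, cable to 308 mm; steel column at x +222 mm, 286 mm high.
- crank_grip: Handwheel's upright red grip, 18 mm across, 82 to 119 mm above the counter, 36 mm from the wheel's axis. Origin: on its own axis, 100 mm above the counter; z up. It goes round with the wheel and spins freely on its own pin (so its x and y mean nothing), and the gripper can keep its yaw while leading it round the circle.

How it is judged:
By the outcome, as a careful person would: the job done as asked, in the order asked, and still so for the second after the job is handed in, with the robot touching nothing.
It also fails if it takes over 59 s, if anything falls off the work surface, if the arm or the gripper's body presses on something with over 40 N, if the wrist force passes 120 N, or if a joint passes its speed limit or range.

## Working session

There is one attempt and no reset: what is moved stays moved. The work goes in short steps, Python scripts to look and compute and a shell command to move; the robot and the scene stay as the last step left them, time stands still between calls to the robot, and variables do not carry over. Pictures are saved under pics/ and viewed, at most 10 in all, crops included, and the job is handed in when it is done.

```bash
mkdir -p pics; ls; cat > h.py <<'E'
import numpy as np, cv2
from station import status, eyes, order, nets
def ray(cam,p):
    m=eyes.camera_model(cam);K=np.array(m["camera_matrix"]);R=np.array(m["orientation"]);e=np.array(m["eye"])
    u=(p[0]-K[0,2])/K[0,0];v=(p[1]-K[1,2])/K[1,1]
    if cam=="wrist":
        r=np.hypot(u,v);s=np.sin(r)/r if r>1e-9 else 1
        d=np.array([u*s,v*s,np.cos(r)])
    else: d=np.array([u,v,1.])
    return e,R@d
def at_z(cam,p,z):
    e,d=ray(cam,p); return e+d*(z-e[2])/d[2]
def save(n,im): cv2.imwrite(f"pics/{n}.png",im[:,:,::-1])
E
python3 - <<'E'
from h import *
np.set_printoptions(precision=4,suppress=True)
s=status.observe();print(s['t'],s['eef_pos'],s['ee_rot'])
ims=[]
Z=dict(circuit_module=.005,nest=.051,side_stops=.059,rear_stop=.061,pointer=.05,red_mark=.05,wheel_centre=.1,crank_grip=.1,microscope=.006)
for c in("top","side"):
    im,d=eyes.camera(c);save(c,im);m=eyes.camera_model(c);print(c,m["eye"],m["orientation"])
    for q,z in Z.items():
        for r in nets.spot_point(q,c)[:2]:
            p=r['point'];print(q,round(r['conf'],2),np.round(p),at_z(c,p,z))
E
```

```text
pics
0.0 [ 0.2014 -0.4573  0.2558] [[ 0.9152  0.403  -0.0005]
 [ 0.403  -0.9152  0.0011]
 [ 0.     -0.0012 -1.    ]]
top [ 0.4065 -0.2148  1.1401] [[ 0.0244 -0.9964  0.0815]
 [-0.9992 -0.027  -0.0304]
 [ 0.0325 -0.0807 -0.9962]]
circuit_module 0.72 [338. 204.] [ 0.4612 -0.4447  0.005 ]
nest 0.78 [220. 200.] [ 0.4606 -0.1573  0.051 ]
side_stops 0.81 [215. 197.] [ 0.4674 -0.1469  0.059 ]
side_stops 0.58 [191. 213.] [ 0.4299 -0.0933  0.059 ]
rear_stop 0.94 [220. 177.] [ 0.5148 -0.1578  0.061 ]
rear_stop 0.2 [192. 216.] [ 0.4234 -0.0944  0.061 ]
pointer 0.62 [192. 214.] [ 0.4262 -0.0933  0.05  ]
pointer 0.33 [200. 165.] [ 0.5424 -0.1074  0.05  ]
red_mark 0.69 [198. 163.] [ 0.5479 -0.1032  0.05  ]
wheel_centre 0.71 [261. 210.] [ 0.4401 -0.2532  0.1   ]
crank_grip 0.45 [262. 225.] [ 0.4054 -0.2551  0.1   ]
crank_grip 0.26 [191. 215.] [ 0.4234 -0.0967  0.1   ]
side [ 0.4295 -0.9992  0.4438] [[ 0.9993 -0.007   0.036 ]
 [-0.0357 -0.4139  0.9096]
 [ 0.0085 -0.9103 -0.4139]]
circuit_module 0.92 [258. 283.] [ 0.4687 -0.4431  0.005 ]
nest 0.59 [250. 199.] [ 0.4643 -0.1527  0.051 ]
side_stops 0.88 [250. 197.] [ 0.4646 -0.1568  0.059 ]
rear_stop 0.77 [268. 196.] [ 0.512  -0.1601  0.061 ]
pointer 0.85 [236. 192.] [ 0.4259 -0.1065  0.05  ]
red_mark 0.95 [275. 194.] [ 0.5339 -0.1164  0.05  ]
wheel_centre 0.58 [242. 197.] [ 0.4425 -0.2496  0.1   ]
crank_grip 0.74 [242. 198.] [ 0.4422 -0.2513  0.1   ]
crank_grip 0.65 [229. 197.] [ 0.4105 -0.248   0.1   ]
```

```bash
python3 - <<'E'
import cv2
a=cv2.imread("pics/top.png");cv2.imwrite("pics/topc.png",cv2.resize(a[90:290,150:410],None,fx=3,fy=3,interpolation=cv2.INTER_CUBIC))
b=cv2.imread("pics/side.png");cv2.imwrite("pics/sidec.png",cv2.resize(b[90:330,150:410],None,fx=2.5,fy=2.5,interpolation=cv2.INTER_CUBIC))
E
```

```text
(no output)
```

View pics/topc.png

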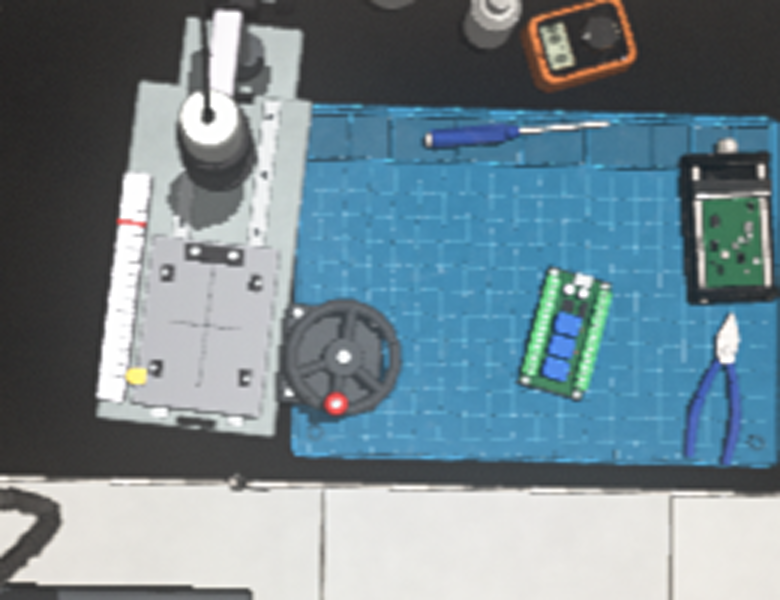

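View pics/sidec.png

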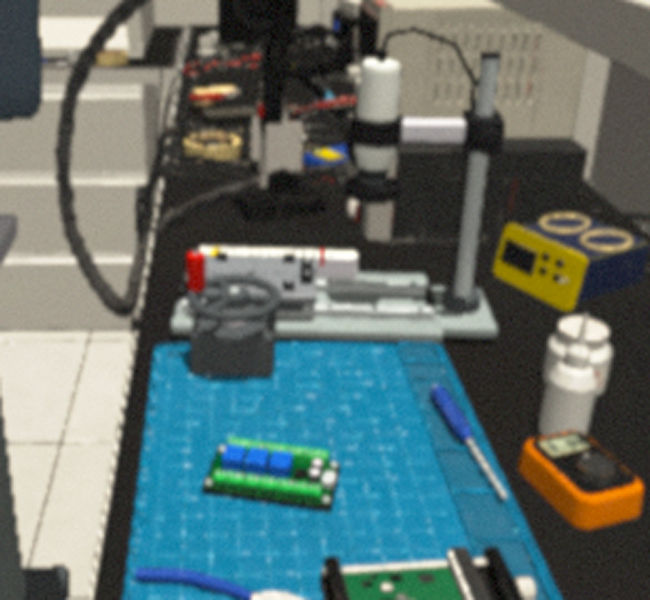

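Top view: plate with its four stops at crop (167,272), (256,282), (155,368), (245,377). The wheel is at (343,357) with its red grip in front (335,403). The module is centred at about (565,332), turned about 15°, and the red mark is at (132,223). Now I'll refine the geometry.

```bash
python3 - <<'E'
from h import *
np.set_printoptions(precision=4,suppress=True)
px=lambda c:[(c[0]+.5)/3-.5+150,(c[1]+.5)/3-.5+90]
for n,c,z in[("FL",(167,272),.058),("FR",(256,282),.058),("NL",(155,368),.058),("NR",(245,377),.058),("rear",(215,256),.061),("wheel",(343,356),.085),("grip",(336,403),.119),("mark",(132,223),.05),("mtip",(136,376),.05)]:
    print(n,at_z("top",px(c),z))
print(at_z("top",px((110,400)),.05)-at_z("top",px((138,175)),.05))
im,_=eyes.camera("top")
for q,z in(("circuit_module",.02),("crank_grip",.119),("pointer",.05)):
    for r in nets.silhouettes(q,"top")[:1]:
        g=r["region"];ys,xs=np.nonzero(g)
        P=np.array([at_z("top",(x,y),z)[:2] for x,y in zip(xs,ys)])
        print(q,r['conf'],len(xs),P.mean(0),[v for v in cv2.minAreaRect(P.astype(np.float32))])
K=eyes.camera_model("wrist");s=status.observe();print(s['eef_pos'],K["eye"],K["orientation"],K["camera_matrix"])
E
```

```text
FL [ 0.5059 -0.1227  0.058 ]
FR [ 0.5    -0.1918  0.058 ]
NL [ 0.4314 -0.116   0.058 ]
NR [ 0.4262 -0.1854  0.058 ]
rear [ 0.519  -0.1596  0.061 ]
wheel [ 0.4433 -0.2596  0.085 ]
grip [ 0.4078 -0.2538  0.119 ]
mark [ 0.5443 -0.0934  0.05  ]
mtip [ 0.425  -0.1008  0.05  ]
[-0.1764  0.0154  0.    ]
circuit_module 0.78 936 [ 0.4678 -0.4407] [(0.4680224061012268, -0.44023576378822327), (0.05709433555603027, 0.10203742980957031), 77.47557830810547]
crank_grip 0.56 35 [ 0.4069 -0.2529] [(0.40668773651123047, -0.2523948550224304), (0.010894890874624252, 0.013126990757882595), 1.3883397579193115]
pointer 0.8 2420 [ 0.4652 -0.152 ] [(0.46593162417411804, -0.15041235089302063), (0.10527251660823822, 0.13172750174999237), 84.43476104736328]
[ 0.2015 -0.4576  0.2563] [ 0.2765 -0.4247  0.3741] [[ 0.4019 -0.8687 -0.2894]
 [-0.9157 -0.3813 -0.1271]
 [ 0.0001  0.3161 -0.9487]] [[297.3186   0.     255.736 ]
 [  0.     297.3186 196.8885]
 [  0.       0.       1.    ]]
```

```bash
python3 -m pendant '[[0,0,-8,3.1,1.1,0.8,1],[0,0,-16,6.3,2.3,1.7,1],[0,0,-25,9.4,3.4,2.5,1],[0,0,-33,12.5,4.6,3.4,1],[0,0,-41,15.7,5.7,4.2,1],[0,0,-50,18.8,6.9,5,1],[0,0,-58,22,8,6,1],[0,0,-66,25.1,9.15,7,1]]'; python3 -m pendant '[[0,0,-8.5,0,0,0,1],[0,0,-17,0,0,0,1],[0,0,-25.5,0,0,0,1],[0,0,-34,0,0,0,1],[0,0,-42,0,0,0,1],[0,0,-50,0,0,0,1],[0,0,-58,0,0,0,1],[0,0,-66,0,0,0,1]]';  python3 -m pendant '[[0,0,-6,0,0,0,1],[0,0,-11.7,0,0,0,1],[0,0,-11.7,0,0,0,1],[0,0,-11.7,0,0,0,1],[0,0,-11.7,0,0,0,1],[0,0,-11.7,0,0,0,1],[0,0,-11.7,0,0,0,1],[0,0,-11.7,0,0,0,1]]'
python3 - <<'E'
from h import *
np.set_printoptions(precision=4,suppress=True)
s=status.observe();R=np.array(s['ee_rot']);print(s['t'],s['eef_pos'],np.degrees(np.arctan2(R[1,0],R[0,0])),R[2],s['joint_positions'])
im,d=eyes.camera("wrist");save("w1",im)
for q,z in(("circuit_module",.005),("wheel_centre",.1),("crank_grip",.1),("nest",.051)):
    for r in nets.spot_point(q,"wrist")[:2]: print(q,r['conf'],np.round(r['point']),at_z("wrist",r['point'],z))
r=nets.silhouettes("circuit_module","wrist")[0];ys,xs=np.nonzero(r["region"])
for z in(.017,.022): 
    P=np.array([at_z("wrist",(x,y),z)[:2] for x,y in zip(xs,ys)]);print(z,len(xs),P.mean(0),cv2.minAreaRect(P.astype(np.float32)))
E
```

```text
t: 2.0
eef_pos: [0.4696, -0.4398, 0.1859]
ee_rot: [[-0.002, 1.0, 0.0], [1.0, 0.002, -0.0], [-0.0, 0.0, -1.0]]
wrist_force: [-0.0, -1.1, -0.0]
gripper_width: 0.0853
grasp_force: 0.0
t: 2.8
eef_pos: [0.4681, -0.4401, 0.1862]
ee_rot: [[-0.914, 0.405, -0.0], [0.405, 0.914, 0.0], [0.0, 0.0, -1.0]]
wrist_force: [0.5, -0.0, -0.2]
gripper_width: 0.0853
grasp_force: 0.0
t: 3.6
eef_pos: [0.4681, -0.4402, 0.1863]
ee_rot: [[-0.976, 0.217, 0.0], [0.217, 0.976, -0.0], [-0.0, -0.0, -1.0]]
wrist_force: [0.7, 0.4, 0.3]
gripper_width: 0.0857
grasp_force: 0.0
3.6 [ 0.4681 -0.4402  0.1863] 167.4395489183551 [-0. -0. -1.] [-0.7547  0.5321  0.2501  1.2888 -0.     -0.5355]
wheel_centre 0.66 [465. 138.] [ 0.4433 -0.2581  0.1   ]
crank_grip 0.75 [464.  97.] [ 0.4094 -0.2557  0.1   ]
nest 0.96 [506. 142.] [ 0.4693 -0.1531  0.051 ]Traceback (most recent call last):
  File "<stdin>", line 9, in <module>
  File "h.py", line 12, in at_z
    e,d=ray(cam,p); return e+d*(z-e[2])/d[2]
        ~~~^^^^^^^
  File "h.py", line 4, in ray
    m=eyes.camera_model(cam);K=np.array(m["camera_matrix"]);R=np.array(m["orientation"]);e=np.array(m["eye"])
ValueError: time passes only in moves, steps and waits
```

View pics/w1.png

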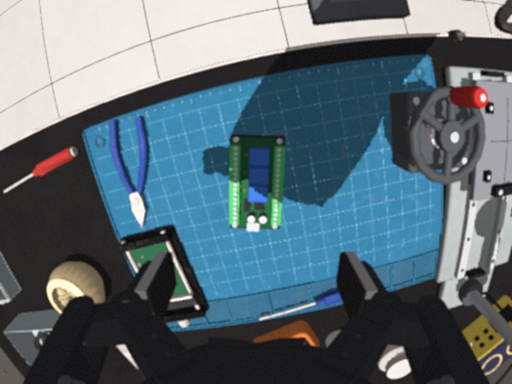

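The module lies at about (257,183) px, with its long side within about 1° of the tool's x. The wheel is at (453,138) and the red grip at (470,97).

```bash
cat >> h.py <<'E'
def rays(cam,P,z):
    m=eyes.camera_model(cam);K=np.array(m["camera_matrix"]);R=np.array(m["orientation"]);e=np.array(m["eye"])
    P=np.asarray(P,float);u=(P-K[:2,2])/[K[0,0],K[1,1]]
    if cam=="wrist":
        r=np.linalg.norm(u,axis=1)+1e-12;d=np.c_[u*(np.sin(r)/r)[:,None],np.cos(r)]
    else: d=np.c_[u,np.ones(len(u))]
    d=d@R.T; return e+d*((z-e[2])/d[:,2])[:,None]
E
python3 - <<'E'
from h import *
np.set_printoptions(precision=4,suppress=True)
im,d=eyes.camera("wrist")
r=nets.silhouettes("circuit_module","wrist")[0];ys,xs=np.nonzero(r["region"])
for z in(.012,.02): 
    P=rays("wrist",np.c_[xs,ys],z)[:,:2];print(z,r['conf'],len(xs),P.mean(0),cv2.minAreaRect(P.astype(np.float32)))
print(rays("wrist",[(232,137),(285,139),(281,229),(230,227)],.02))
E
```

```text
0.012 0.64 5138 [ 0.4687 -0.4398] ((0.47125497460365295, -0.44013890624046326), (0.05618815869092941, 0.10355193167924881), 75.83939361572266)
0.02 0.64 5138 [ 0.4665 -0.4394] ((0.4689989686012268, -0.4396553039550781), (0.05464945733547211, 0.1007162481546402), 75.8393783569336)
[[ 0.4179 -0.4521  0.02  ]
 [ 0.4308 -0.4029  0.02  ]
 [ 0.5225 -0.4249  0.02  ]
 [ 0.5086 -0.4767  0.02  ]]
```

```bash
python3 -m pendant '[[0,0,1.4,-0.1,0,3,1],[0,0,1.4,-0.1,0,6,1],[0,0,1.4,-0.1,0,9,1],[0,0,1.4,-0.1,0,11.5,1],[0,0,1.4,-0.1,0,13.5,1],[0,0,1.4,-0.1,0,14.8,1],[0,0,1.4,-0.1,0,15.6,1],[0,0,1.4,-0.1,0,15.6,1]]';python3 -m pendant '[[0,0,0,0,0,0,0.5],[0,0,0,0,0,0,0.3],[0,0,0,0,0,0,0.3],[0,0,0,0,0,0,0.3],[0,0,0,0,0,0,0.3],[0,0,0,0,0,0,0.3],[0,0,0,0,0,0,0.3],[0,0,0,0,0,0,0.3]]'
```

```text
t: 4.8
eef_pos: [0.4688, -0.4402, 0.0297]
ee_rot: [[-0.971, 0.241, -0.001], [0.241, 0.971, 0.001], [0.001, 0.0, -1.0]]
wrist_force: [0.8, 0.1, 0.4]
gripper_width: 0.0855
grasp_force: 0.0
t: 5.6
eef_pos: [0.4696, -0.4408, 0.0317]
ee_rot: [[-0.971, 0.241, 0.001], [0.241, 0.971, -0.001], [-0.002, -0.001, -1.0]]
wrist_force: [-2.1, 1.2, 8.2]
gripper_width: 0.0522
grasp_force: 63.7
```

```bash
python3 -m pendant '[[0,0,0,0,0,-0.5,0.3],[0,0,0,0,0,-2,0.3],[0,0,0,0,0,-5,0.3],[0,0,0,0,0,-8,0.3],[0,0,0,0,0,-11,0.3],[0,0,0,0,0,-14,0.3],[0,0,0,0,0,-16,0.3],[0,0,0,0,0,-17,0.3]]';python3 -m pendant '[[0,0,-1,0.7,1.8,0,0.3],[0,0,-3,1.5,4,0,0.3],[0,0,-5,2.5,6.5,0,0.3],[0,0,-7,3.5,9,0,0.3],[0,0,-8.9,4.5,11.5,0,0.3],[0,0,-8.9,5.2,13.1,0,0.3],[0,0,-8.9,5.2,13.1,0,0.3],[0,0,-8.9,5.2,13.1,0,0.3]]'
python3 - <<'E'
from h import *
np.set_printoptions(precision=4,suppress=True)
s=status.observe();R=np.array(s['ee_rot']);print(s['t'],s['eef_pos'],np.degrees(np.arctan2(R[1,0],R[0,0])),s['gripper_width'])
im,d=eyes.camera("wrist");save("w2",im)
for q,z in(("circuit_module",.177),("wheel_centre",.1),("crank_grip",.1),("nest",.051),("side_stops",.059),("rear_stop",.061),("pointer",.05),("red_mark",.05)):
    for r in nets.spot_point(q,"wrist")[:2]: print(q,r['conf'],np.round(r['point']),at_z("wrist",r['point'],z))
cv2.imwrite("pics/w2b.png",cv2.resize(im[:,:,::-1],None,fx=1.56,fy=1.56,interpolation=cv2.INTER_CUBIC))
E
```

```text
t: 6.4
eef_pos: [0.4696, -0.4408, 0.2029]
ee_rot: [[-0.971, 0.241, 0.002], [0.241, 0.971, -0.002], [-0.003, -0.001, -1.0]]
wrist_force: [0.3, -0.2, -3.1]
gripper_width: 0.0522
grasp_force: 63.2
t: 7.2
eef_pos: [0.4501, -0.3007, 0.2002]
ee_rot: [[-0.996, 0.087, -0.0], [0.087, 0.996, -0.0], [0.0, -0.0, -1.0]]
wrist_force: [-0.4, -0.5, -1.4]
gripper_width: 0.0525
grasp_force: 63.3
7.2 [ 0.4501 -0.3007  0.2002] 174.99226025520264 0.05249728902868894
circuit_module 0.79 [257. 254.] [ 0.4491 -0.3007  0.177 ]
wheel_centre 0.72 [311. 195.] [ 0.4448 -0.2574  0.1   ]
crank_grip 0.84 [313. 149.] [ 0.408  -0.2542  0.1   ]
nest 0.66 [400. 190.] [ 0.4637 -0.1547  0.051 ]
side_stops 0.95 [400. 199.] [ 0.4712 -0.1579  0.059 ]
rear_stop 0.57 [396. 244.] [ 0.5213 -0.1582  0.061 ]
rear_stop 0.39 [256. 255.] [ 0.5151 -0.307   0.061 ]
pointer 0.8 [453. 153.] [ 0.4283 -0.0875  0.05  ]
red_mark 0.65 [432. 250.] [ 0.5437 -0.1009  0.05  ]
red_mark 0.65 [402. 195.] [ 0.4707 -0.1511  0.05  ]
```

View pics/w2b.png

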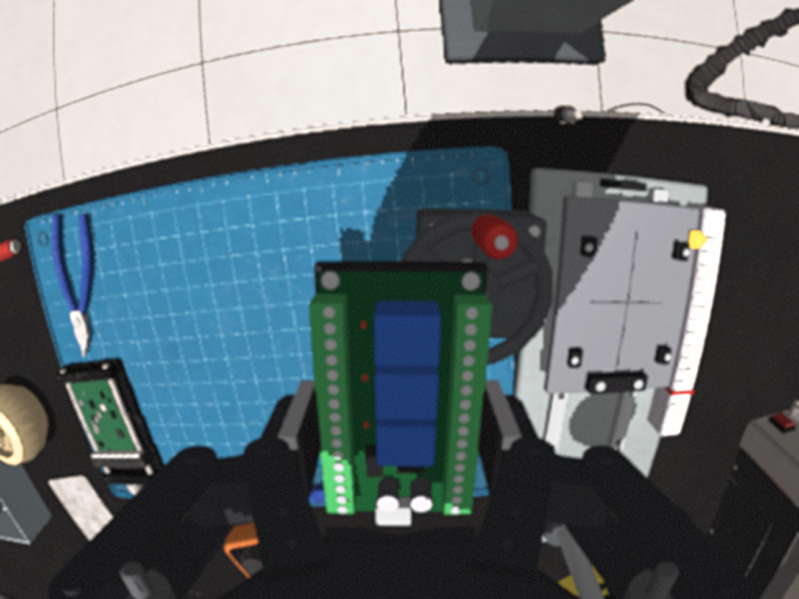

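The module is held straight, its ends at crop rows 265 and 520. The cross on the plate (the nest) is at (628,301), and the stops are at (588,246), (681,251), (574,357), (662,354). The grip top is at (503,242).

```bash
python3 - <<'E'
from h import *
np.set_printoptions(precision=4,suppress=True)
f=lambda L,z:rays("wrist",(np.array(L,float)+.5)/1.5625-.5,z)
print("cross",f([(628,301)],.051))
print("line",f([(637,232),(622,365),(592,301),(662,301)],.051))
S=f([(588,246),(681,251),(574,357),(662,354)],.058);print(S,S.mean(0))
print("rear",f([(588,376),(645,373)],.061))
print("grip",f([(503,242)],.119), "pointer/mark",f([(697,240),(682,393)],.05))
print("module",f([(316,268),(487,268),(325,515),(473,512)],.1905))
E
```

```text
cross [[ 0.4671 -0.1519  0.051 ]]
line [[ 0.4214 -0.1475  0.051 ]
 [ 0.5138 -0.1522  0.051 ]
 [ 0.4648 -0.1787  0.051 ]
 [ 0.4694 -0.1246  0.051 ]]
[[ 0.4272 -0.1854  0.058 ]
 [ 0.4337 -0.1164  0.058 ]
 [ 0.4996 -0.1923  0.058 ]
 [ 0.5058 -0.124   0.058 ]] [ 0.4666 -0.1545  0.058 ]
rear [[ 0.5132 -0.1824  0.061 ]
 [ 0.517  -0.1382  0.061 ]]
grip [[ 0.4093 -0.2516  0.119 ]] pointer/mark [[ 0.4286 -0.0974  0.05  ]
 [ 0.546  -0.0941  0.05  ]]
module [[ 0.3978 -0.3203  0.1905]
 [ 0.4021 -0.2717  0.1905]
 [ 0.4907 -0.3327  0.1905]
 [ 0.494  -0.2776  0.1905]]
```

```bash
python3 -m pendant '[[0,0,0.3,0.1,1.5,0,0.3],[0,0,0.3,0.2,4.5,0,0.3],[0,0,0.3,0.4,7.5,0,0.3],[0,0,0.3,0.6,10.5,0,0.3],[0,0,0.3,0.7,13,0,0.3],[0,0,0.3,0.84,14.73,0,0.3],[0,0,0.3,0.84,14.73,0,0.3],[0,0,0.3,0.84,14.73,0,0.3]]';python3 -m pendant '[[0,0,0,0,0,1.5,0.3],[0,0,0,0,0,4,0.3],[0,0,0,0,0,6.5,0.3],[0,0,0,0,0,8.5,0.3],[0,0,0,0,0,10,0.3],[0,0,0,0,0,10.5,0.3],[0,0,0,0,0,10.5,0.3],[0,0,0,0,0,10.5,0.3]]'
python3 - <<'E'
from h import *
s=status.observe();R=np.array(s['ee_rot']);print(s['t'],s['eef_pos'],np.degrees(np.arctan2(R[1,0],R[0,0])),s['gripper_width'])
im,d=eyes.camera("wrist");cv2.imwrite("pics/w3.png",cv2.resize(im[100:384,100:420,::-1],None,fx=2.1,fy=2.1,interpolation=cv2.INTER_CUBIC))
E
```

```text
t: 8.45
eef_pos: [0.4547, -0.1527, 0.2004]
ee_rot: [[-0.996, 0.092, 0.0], [0.092, 0.996, -0.0], [-0.0, -0.0, -1.0]]
wrist_force: [-0.2, -0.4, -1.0]
gripper_width: 0.0528
grasp_force: 63.3
t: 9.25
eef_pos: [0.455, -0.1536, 0.096]
ee_rot: [[-0.996, 0.093, 0.001], [0.093, 0.996, -0.0], [-0.001, -0.0, -1.0]]
wrist_force: [-0.2, 0.3, -1.0]
gripper_width: 0.0524
grasp_force: 63.3
9.25 [ 0.45504564 -0.15362892  0.09600369] 174.6409265757897 0.05244212382806885
```

View pics/w3.png

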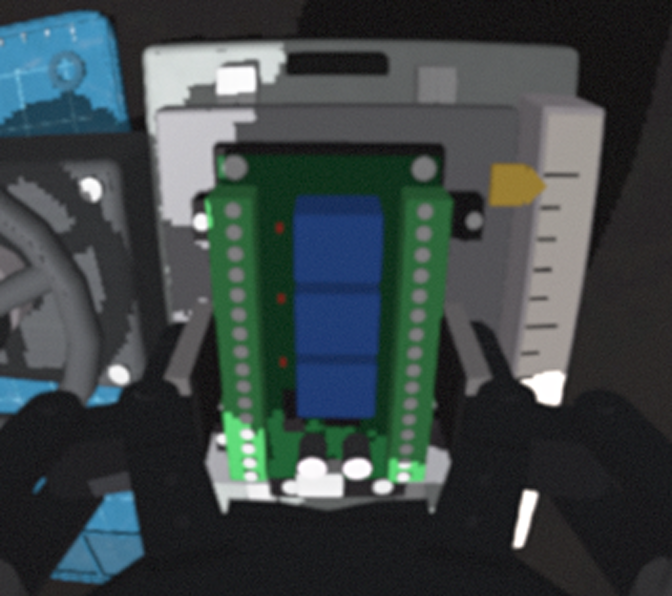

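The module hovers over the plate. Its front edge spans columns 217–443, while the near stops' outer edges are at 193 and 484. So the stops' middle looks about 2 mm to the left (+y), which I'll check numerically.

```bash
python3 - <<'E'
from h import *
np.set_printoptions(precision=4,suppress=True)
f=lambda L,z:rays("wrist",(np.array(L,float)+.5)/2.1-.5+100,z)
t=np.radians(-5.3);u=np.array([np.cos(t),np.sin(t)]);v=np.array([-u[1],u[0]])
c=np.array(status.observe()['eef_pos'])[:2]
g=lambda n,P:print(n,np.c_[(P[:,:2]-c)@u,(P[:,:2]-c)@v]*1000)
g("stops outer",f([(193,215),(484,215)],.058)); g("stop screws",f([(202,222),(474,221)],.0585))
g("module low edge",f([(217,150),(443,150)],.080)); g("term",f([(233,211),(425,211)],.091)); g("holes",f([(235,168),(424,168)],.085))
g("plate edge",f([(157,108),(519,108)],.05)); g("rear",f([(290,487),(383,487)],.061))
im,d=eyes.camera("wrist")
for q,z in(("nest",.051),("side_stops",.059),("circuit_module",.0693)):
    for r in nets.spot_point(q,"wrist")[:1]: print(r['conf']);g(q,rays("wrist",[r['point']],z))
E
```

```text
stops outer [[-25.7267 -36.2059]
 [-25.5434  42.3776]]
stop screws [[-23.9076 -33.7452]
 [-24.0153  39.5709]]
module low edge [[-48.9244 -24.5495]
 [-48.831   25.7921]]
term [[-38.3821 -19.8207]
 [-38.2963  20.521 ]]
holes [[-46.096  -19.8805]
 [-46.0158  20.8481]]
plate edge [[-53.713  -46.2817]
 [-53.6861  52.457 ]]
rear [[ 69.5262 -12.6713]
 [ 69.7819  18.3004]]
0.79
circuit_module [[ 0.004  -0.0569]]
```

```bash
python3 -m pendant '[[0,0,0,0,0.25,0,0.3],[0,0,0,0,0.25,0.3,0.3],[0,0,0,0,0.25,0.7,0.3],[0,0,0,0,0.25,1.1,0.3],[0,0,0,0,0.25,1.4,0.3],[0,0,0,0,0.25,1.6,0.3],[0,0,0,0,0.25,1.6,0.3],[0,0,0,0,0.25,1.6,0.3]]'
python3 - <<'E'
from h import *
s=status.observe();print(s['eef_pos'],s['wrist_force'],s['ft_torque'])
E
```

```text
t: 10.3
eef_pos: [0.4549, -0.1508, 0.0793]
ee_rot: [[-0.996, 0.093, -0.0], [0.093, 0.996, 0.0], [0.0, 0.0, -1.0]]
wrist_force: [-0.3, 0.9, -1.0]
gripper_width: 0.0522
grasp_force: 63.3
[ 0.45493977 -0.15078955  0.07933388] [-0.27548897  0.92137158 -0.95760563] [ 0.03204777 -0.02287863 -0.00337479]
```

```bash
python3 -m pendant '[[0,0,0,-0.2,0,0.05,0.3],[0,0,0,-0.4,0,0.1,0.3],[0,0,0,-0.6,0,0.1,0.3],[0,0,0,-0.8,0,0.1,0.3],[0,0,0,-0.9,0,0.1,0.3],[0,0,0,-1,0,0.1,0.3],[0,0,0,-1,0,0.1,0.3],[0,0,0,-1,0,0.1,0.3]]'; python3 -m pendant '[[0,0,0,-0.03,0,0,0.3],[0,0,0,-0.06,0,0,0.3],[0,0,0,-0.1,0,0,0.3],[0,0,0,-0.13,0,0,0.3],[0,0,0,-0.17,0,0,0.3],[0,0,0,-0.2,0,0,0.3],[0,0,0,-0.2,0,0,0.3],[0,0,0,-0.2,0,0,0.3]]'
```

```text
t: 11.1
eef_pos: [0.4649, -0.1517, 0.0783]
ee_rot: [[-0.996, 0.093, -0.0], [0.093, 0.996, -0.0], [0.0, -0.0, -1.0]]
wrist_force: [0.4, 0.1, -0.6]
gripper_width: 0.0524
grasp_force: 63.3
t: 11.9
eef_pos: [0.4663, -0.1518, 0.0781]
ee_rot: [[-0.996, 0.093, -0.001], [0.093, 0.996, 0.0], [0.001, -0.0, -1.0]]
wrist_force: [-5.1, 0.4, -0.3]
gripper_width: 0.0523
grasp_force: 63.6
```

```bash
python3 -m pendant '[[0,0,0,-0.05,0,0.05,0.3],[0,0,0,-0.05,0,0.1,0.3],[0,0,0,-0.05,0,0.1,0.3],[0,0,0,-0.05,0,0.1,0.3],[0,0,0,-0.05,0,0.1,0.8],[0,0,0,-0.05,0,0.1,0.8],[0,0,0,-0.05,0,0.1,0.8],[0,0,0,-0.05,0,0.1,0.8]]'; python3 -m pendant '[[0,0,0,0,0,-1,0.8],[0,0,0,0,0,-3,0.8],[0,0,0,0,0,-5,0.8],[0,0,0,0,0,-7,0.8],[0,0,0,0,0,-9,0.8],[0,0,0,0,0,-10,0.8],[0,0,0,0,0,-10,0.8],[0,0,0,0,0,-10,0.8]]'
python3 - <<'E'
from h import *
s=status.observe();print(s['eef_pos'],s['joint_positions'])
im,d=eyes.camera("wrist");save("w4r",im);cv2.imwrite("pics/w4.png",cv2.resize(im[60:384,100:440,::-1],None,fx=1.85,fy=1.85,interpolation=cv2.INTER_CUBIC))
E
```

```text
t: 12.7
eef_pos: [0.4675, -0.1519, 0.0773]
ee_rot: [[-0.996, 0.093, 0.0], [0.093, 0.996, -0.0], [-0.0, -0.0, -1.0]]
wrist_force: [-0.7, -0.2, -0.1]
gripper_width: 0.0683
grasp_force: 0.0
t: 13.5
eef_pos: [0.4672, -0.1519, 0.1769]
ee_rot: [[-0.996, 0.093, -0.0], [0.093, 0.996, 0.0], [0.0, 0.0, -1.0]]
wrist_force: [0.8, 0.1, -0.1]
gripper_width: 0.0682
grasp_force: 0.0
[ 0.46723197 -0.15187624  0.17686935] [-3.14297442e-01  2.24812127e-01 -2.22182591e-01  1.12411311e+00
  2.62085560e-05 -2.21206443e-01]
```

View pics/w4.png

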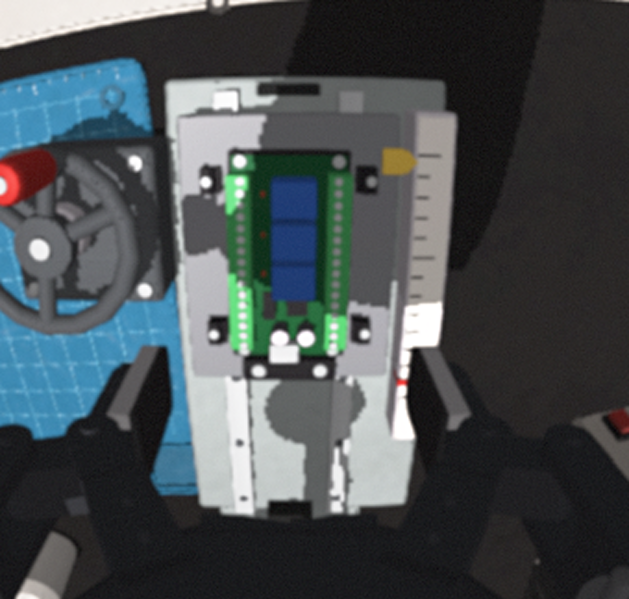

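The module lies between its four stops, its rear end (row 355) at the rear stop (row 360). The red grip's top is at (6,187), the hub at (38,249), the pointer tip at (414,162) and the mark at (401,382).

```bash
python3 - <<'E'
from h import *
np.set_printoptions(precision=4,suppress=True)
f=lambda L,z:rays("wrist",(np.array(L,float)+.5)/1.85-.5+[100,60],z)
t=np.radians(-5.3);u=np.array([np.cos(t),np.sin(t)]);v=np.array([-u[1],u[0]])
G=f([(4,187)],.119);H=f([(38,249)],.088);print(G,H,np.linalg.norm((G-H)[0,:2]))
pm=f([(414,162),(401,382)],.05);print("pointer,mark",pm,((pm[1]-pm[0])[:2]@u)*1000)
for c in("wrist","top","side"):
    eyes.camera(c)
    for q,z in(("wheel_centre",.1),("crank_grip",.1),("pointer",.05),("red_mark",.05)):
        for r in nets.spot_point(q,c)[:1]: print(c,q,round(r['conf'],2),np.round(r['point']),rays(c,[r['point']],z))
E
```

```text
[[ 0.4102 -0.2481  0.119 ]] [[ 0.4429 -0.2562  0.088 ]] 0.03366018181196081
pointer,mark [[ 0.4292 -0.0908  0.05  ]
 [ 0.5442 -0.0995  0.05  ]] 115.29536129541188
wrist wheel_centre 0.73 [113. 202.] [[ 0.4446 -0.2573  0.1   ]]
wrist crank_grip 0.92 [114. 154.] [[ 0.4091 -0.2485  0.1   ]]
wrist pointer 0.85 [325. 147.] [[ 0.4294 -0.0894  0.05  ]]
wrist red_mark 0.9 [318. 265.] [[ 0.5438 -0.0979  0.05  ]]
top wheel_centre 0.61 [264. 207.] [[ 0.4456 -0.2595  0.1   ]]
top crank_grip 0.63 [261. 224.] [[ 0.4071 -0.2533  0.1   ]]
side wheel_centre 0.79 [241. 201.] [[ 0.4394 -0.2677  0.1   ]]
side crank_grip 0.41 [231. 197.] [[ 0.4156 -0.2486  0.1   ]]
side red_mark 0.86 [276. 190.] [[ 0.5413 -0.0909  0.05  ]]
```

```bash
python3 -m pendant '[[0,0,0,1.2,-2.5,0,0.6],[0,0,0,2.4,-5,0,0.6],[0,0,0,3.6,-7.5,0,0.6],[0,0,0,4.4,-9.5,0,0.6],[0,0,0,4.9,-10.25,0,0.6],[0,0,0,4.9,-10.25,1,0.6],[0,0,0,4.9,-10.25,3,0.6],[0,0,0,4.9,-10.25,4,0.6]]'; python3 -m pendant '[[0,0,0,0,0,1,0.6],[0,0,0,0,0,1.7,0.6],[0,0,0,0,0,1.7,0.6],[0,0,0,0,0,1.7,0.1],[0,0,0,0,0,1.7,0.1],[0,0,0,0,0,1.7,0.1],[0,0,0,0,0,1.7,0.1],[0,0,0,0,0,1.7,0.1]]'
python3 - <<'E'
from h import *
s=status.observe();print(s['eef_pos'],s['wrist_force'],s['gripper_width'])
im,d=eyes.camera("wrist");cv2.imwrite("pics/w5.png",cv2.resize(im[60:384,100:440,::-1],None,fx=1.85,fy=1.85,interpolation=cv2.INTER_CUBIC))
E
```

```text
t: 15.1
eef_pos: [0.4088, -0.2483, 0.1355]
ee_rot: [[-0.996, 0.092, -0.001], [0.092, 0.996, 0.001], [0.001, 0.001, -1.0]]
wrist_force: [-0.8, 0.7, -0.1]
gripper_width: 0.0513
grasp_force: 0.0
t: 15.9
eef_pos: [0.4095, -0.2496, 0.121]
ee_rot: [[-0.996, 0.093, 0.001], [0.093, 0.996, -0.001], [-0.001, -0.0, -1.0]]
wrist_force: [-1.2, 0.4, 5.1]
gripper_width: 0.0158
grasp_force: 58.4
[ 0.40945007 -0.24962454  0.12103487] [-1.2206272   0.35538121  5.10478989] 0.01576375269308484
```

View pics/w5.png

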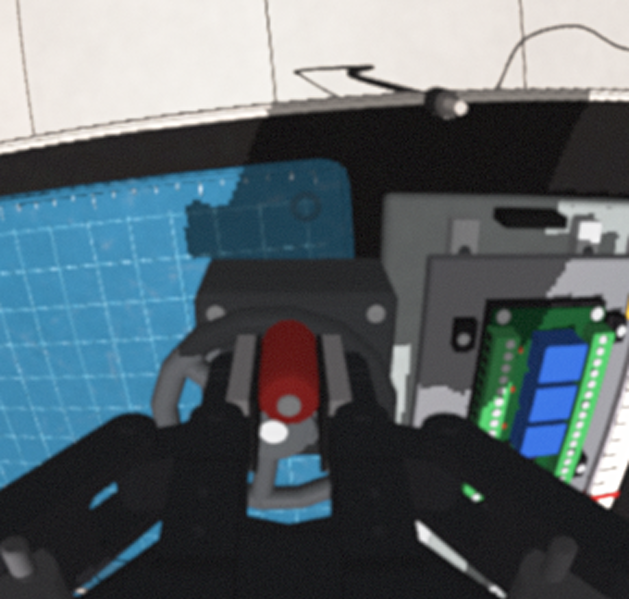

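The grip is held between the pads (290,360). Next: working out the circle in tool axes.

```bash
cat >> h.py <<'E'
def arc(a0,steps,r=3.6):
    "tool-axis shifts in cm for clockwise turning by steps (deg) from world angle a0"
    p=lambda a:r*np.array([np.cos(np.radians(a)),np.sin(np.radians(a))])
    T=np.array([[-.9957,.0924],[.0924,.9957]])
    for s in steps: print(s,np.round(T@(p(a0-s)-p(a0)),2))
E
python3 - <<'E'
from h import *
arc(167,[4,10,16,22,28,34,39,42])
E
```

```text
4 [-0.04  0.25]
10 [-0.14  0.61]
16 [-0.27  0.96]
22 [-0.44  1.3 ]
28 [-0.64  1.62]
34 [-0.88  1.91]
39 [-1.1   2.14]
42 [-1.24  2.26]
```

```bash
python3 -m pendant '[[0,0,0,-0.04,0.25,-0.05,0.1],[0,0,0,-0.14,0.61,-0.1,0.1],[0,0,0,-0.27,0.96,-0.1,0.1],[0,0,0,-0.44,1.3,-0.1,0.1],[0,0,0,-0.64,1.62,-0.1,0.1],[0,0,0,-0.88,1.91,-0.1,0.1],[0,0,0,-1.1,2.14,-0.1,0.1],[0,0,0,-1.24,2.26,-0.1,0.1]]'
python3 - <<'E'
from h import *
s=status.observe();print(s['eef_pos'],s['wrist_force'],s['gripper_width'])
eyes.camera("top")
for q,z in(("crank_grip",.1),("pointer",.05),("red_mark",.05)):
    for r in nets.spot_point(q,"top")[:1]: print(q,round(r['conf'],2),r['point'],rays("top",[r['point']],z))
arc(125,[10,25,40,55,70,85,97,105])
E
```

```text
t: 16.75
eef_pos: [0.4239, -0.2285, 0.1212]
ee_rot: [[-0.996, 0.093, 0.0], [0.093, 0.996, -0.001], [-0.0, -0.001, -1.0]]
wrist_force: [2.3, -8.7, -8.2]
gripper_width: 0.0154
grasp_force: 59.4
[ 0.42385551 -0.22849487  0.12122501] [ 2.3003415  -8.68319013 -8.1506715 ] 0.015400181235233816
pointer 0.65 [193.3, 210.4] [[ 0.43555652 -0.09645703  0.05      ]]
red_mark 0.94 [200.1, 164.7] [[ 0.54310396 -0.10852026  0.05      ]]
10 [-0.51  0.36]
25 [-1.38  0.73]
40 [-2.31  0.85]
55 [-3.24  0.74]
70 [-4.11  0.38]
85 [-4.86 -0.19]
97 [-5.34 -0.77]
105 [-5.58 -1.21]
```

```bash
python3 -m pendant '[[0,0,0,-0.51,0.35,0.05,0.1],[0,0,0,-1.38,0.72,0.05,0.1],[0,0,0,-2.31,0.84,0.05,0.1],[0,0,0,-3.24,0.73,0.05,0.1],[0,0,0,-4.11,0.37,0.05,0.1],[0,0,0,-4.86,-0.19,0.05,0.1],[0,0,0,-5.34,-0.77,0.05,0.1],[0,0,0,-5.58,-1.21,0.05,0.1]]'
python3 - <<'E'
from h import *
s=status.observe();p=np.array(s['eef_pos'])[:2];print(s['joint_positions'],s['wrist_force'],s['gripper_width'])
from scipy.optimize import least_squares
P=np.array([[.4095,-.2496],[.42386,-.2285],p]);c=least_squares(lambda c:np.hypot(*(P-c).T)-.036,[.4445,-.258]).x
print(c,np.hypot(*(P-c).T),[np.degrees(np.arctan2(*(q-c)[::-1])) for q in P])
a=np.degrees(np.arctan2(*(p-c)[::-1]))
arc(a,[10,25,40,55,70,85,97,105])
E
```

```text
t: 17.75
eef_pos: [0.4781, -0.2453, 0.121]
ee_rot: [[-0.996, 0.093, -0.001], [0.093, 0.996, 0.0], [0.001, 0.0, -1.0]]
wrist_force: [-5.2, 1.5, 7.1]
gripper_width: 0.0155
grasp_force: 61.0
[-4.74022111e-01  3.52065911e-01 -1.96498628e-01  1.02277659e+00
 -3.40486751e-05 -3.81011763e-01] [-5.19116332  1.49495739  7.06403919] 0.0154917759640196
[ 0.44444705 -0.258063  ] [0.03595718 0.03602496 0.03597073] [np.float64(166.386952750515), np.float64(124.8525307520174), np.float64(20.820010399494244)]
10 [-0.23 -0.59]
25 [-0.37 -1.51]
40 [-0.26 -2.45]
55 [ 0.08 -3.32]
70 [ 0.64 -4.08]
85 [ 1.37 -4.67]
97 [ 2.05 -4.99]
105 [ 2.54 -5.12]
```

```bash
python3 -m pendant '[[0,0,0,-0.23,-0.59,-0.03,0.1],[0,0,0,-0.37,-1.51,-0.03,0.1],[0,0,0,-0.26,-2.45,-0.03,0.1],[0,0,0,0.08,-3.32,-0.03,0.1],[0,0,0,0.64,-4.08,-0.03,0.1],[0,0,0,1.37,-4.67,-0.03,0.1],[0,0,0,2.05,-4.99,-0.03,0.1],[0,0,0,2.54,-5.12,-0.03,0.1]]'
python3 - <<'E'
from h import *
s=status.observe();p=np.array(s['eef_pos'])[:2];print(s['wrist_force'],s['gripper_width'])
c=np.array([.44445,-.25806]);a=np.degrees(np.arctan2(*(p-c)[::-1]));print(a,np.hypot(*(p-c)))
arc(a,[10,25,40,55,70,85,97,105])
eyes.camera("top")
for q in("pointer","red_mark"):
    for r in nets.spot_point(q,"top")[:1]: print(q,round(r['conf'],2),r['point'],rays("top",[r['point']],.05))
E
```

```text
t: 18.55
eef_pos: [0.4471, -0.2942, 0.1211]
ee_rot: [[-0.996, 0.093, 0.0], [0.093, 0.996, 0.0], [-0.0, 0.0, -1.0]]
wrist_force: [2.1, 4.9, -1.4]
gripper_width: 0.0153
grasp_force: 60.3
[ 2.11716854  4.85807503 -1.36320983] 0.015331919957941736
-85.78586738970716 0.03626234744571956
10 [ 0.63 -0.05]
25 [1.56 0.08]
40 [2.42 0.45]
55 [3.16 1.03]
70 [3.73 1.78]
85 [4.08 2.65]
97 [4.19 3.39]
105 [4.18 3.89]
pointer 0.75 [194.7, 184.6] [[ 0.49589634 -0.09756142  0.05      ]]
red_mark 0.61 [199.9, 161.7] [[ 0.55018377 -0.10780681  0.05      ]]
```

```bash
python3 -m pendant '[[0,0,0,0.63,-0.05,0,0.1],[0,0,0,1.56,0.09,0,0.1],[0,0,0,2.41,0.46,0,0.1],[0,0,0,3.15,1.04,0,0.1],[0,0,0,3.71,1.79,0,0.1],[0,0,0,4.06,2.66,0,0.1],[0,0,0,4.17,3.4,0,0.1],[0,0,0,4.16,3.9,0,0.1]]'
python3 - <<'E'
from h import *
s=status.observe();p=np.array(s['eef_pos'])[:2];print(s['wrist_force'],s['gripper_width'])
c=np.array([.44445,-.25806]);a=np.degrees(np.arctan2(*(p-c)[::-1]));print(a,np.hypot(*(p-c)))
im,_=eyes.camera("wrist")
for q in("pointer","red_mark"):
    for r in nets.spot_point(q,"wrist")[:1]: print(q,round(r['conf'],2),r['point'],rays("wrist",[r['point']],.05))
im,_=eyes.camera("top");save("t6r",im);cv2.imwrite("pics/t6.png",cv2.resize(im[130:240,170:270,::-1],None,fx=5,fy=5,interpolation=cv2.INTER_CUBIC))
for q in("pointer","red_mark"):
    for r in nets.spot_point(q,"top")[:1]: print(q,round(r['conf'],2),r['point'],rays("top",[r['point']],.05))
arc(a,[6,14,22,29,35,38,38])
E
```

```text
t: 19.5
eef_pos: [0.4093, -0.2506, 0.1211]
ee_rot: [[-0.996, 0.093, -0.001], [0.093, 0.996, -0.0], [0.001, -0.0, -1.0]]
wrist_force: [-4.3, -2.0, 0.5]
gripper_width: 0.0152
grasp_force: 60.6
[-4.32136415 -2.02371718  0.53428336] 0.01522016408054869
168.04880734817652 0.035951487594941066
pointer 0.76 [423.6, 317.2] [[ 0.52807684 -0.09930975  0.05      ]]
red_mark 0.61 [417.4, 328.5] [[ 0.54238663 -0.1029799   0.05      ]]
pointer 0.93 [195.1, 171.6] [[ 0.52648927 -0.09740878  0.05      ]]
red_mark 0.89 [198.8, 162.9] [[ 0.54727171 -0.10533215  0.05      ]]
6 [-0.06  0.37]
14 [-0.21  0.85]
22 [-0.42  1.31]
29 [-0.65  1.68]
35 [-0.89  1.98]
38 [-1.01  2.11]
38 [-1.01  2.11]
```

View pics/t6.png

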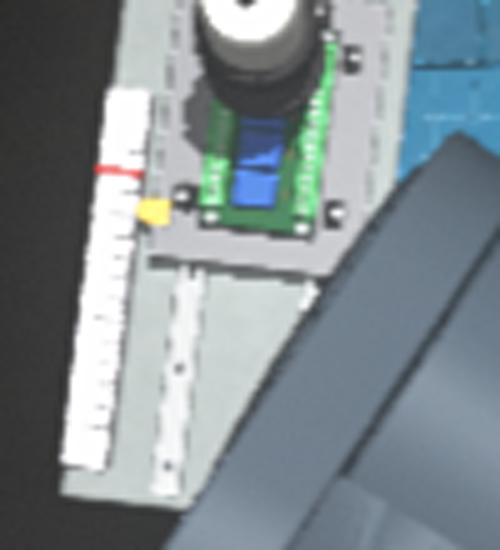

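The pointer tip is at crop (138,209) and the mark's right end at (143,174), so about 15 mm remain. I'll turn 44° and re-measure.

```bash
python3 -m pendant '[[0,0,0,-0.06,0.37,0,0.1],[0,0,0,-0.21,0.85,0,0.1],[0,0,0,-0.42,1.31,0,0.1],[0,0,0,-0.65,1.68,0,0.1],[0,0,0,-0.89,1.97,0,0.1],[0,0,0,-1.1,2.2,0,0.1],[0,0,0,-1.27,2.34,0,0.1],[0,0,0,-1.27,2.34,0,0.1]]'
python3 - <<'E'
from h import *
s=status.observe();p=np.array(s['eef_pos'])[:2];print(s['wrist_force'],s['gripper_width'])
c=np.array([.44445,-.25806]);a=np.degrees(np.arctan2(*(p-c)[::-1]));print(a,np.hypot(*(p-c)))
im,_=eyes.camera("wrist");save("w7r",im);w=cv2.resize(im[230:384,330:480,::-1],None,fx=3,fy=3,interpolation=cv2.INTER_CUBIC)
for q in("pointer","red_mark"):
    for r in nets.spot_point(q,"wrist")[:1]: print(q,round(r['conf'],2),r['point'],rays("wrist",[r['point']],.05))
im,_=eyes.camera("top");save("t7r",im);t=cv2.resize(im[145:211,175:240,::-1],None,fx=7,fy=7,interpolation=cv2.INTER_CUBIC)
for q in("pointer","red_mark"):
    for r in nets.spot_point(q,"top")[:1]: print(q,round(r['conf'],2),r['point'],rays("top",[r['point']],.05))
o=np.zeros((462,920,3),np.uint8);o[:t.shape[0],:t.shape[1]]=t;o[:462,455:905]=w
cv2.imwrite("pics/c7.png",o[:,:800])
E
```

```text
t: 20.6
eef_pos: [0.4247, -0.2282, 0.121]
ee_rot: [[-0.996, 0.092, -0.001], [0.092, 0.996, 0.001], [0.001, 0.001, -1.0]]
wrist_force: [-3.5, 4.9, 3.7]
gripper_width: 0.0157
grasp_force: 60.9
[-3.54199955  4.93775978  3.73380795] 0.015686313683000497
123.52786092549951 0.03578171959072386
pointer 0.49 [405.8, 320.0] [[ 0.54156152 -0.0976162   0.05      ]]
red_mark 0.58 [402.0, 321.3] [[ 0.54218499 -0.10159467  0.05      ]]
pointer 0.71 [196.2, 167.4] [[ 0.53646745 -0.09962713  0.05      ]]
red_mark 0.98 [199.5, 163.7] [[ 0.54542734 -0.10703511  0.05      ]]
```

View pics/c7.png

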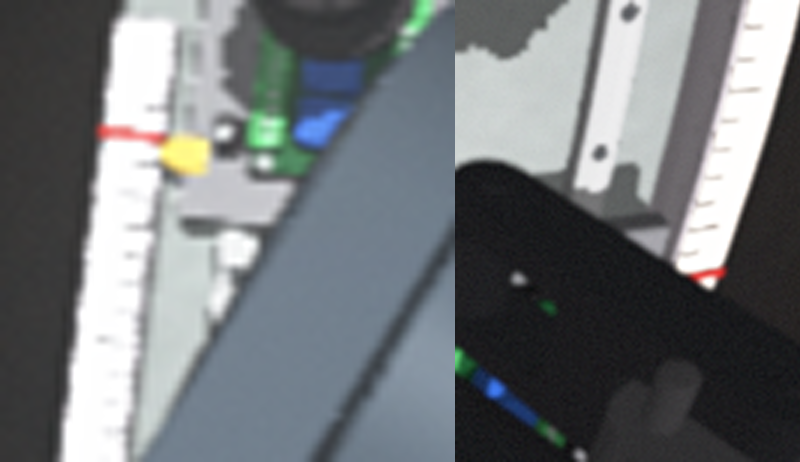

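Pointer tip at crop (162,153), mark at (162,138), so about 4–5 mm are left. I'll turn another 14°, release, back off and look closely.

```bash
python3 -c "
from h import *
arc(123.5,[4,8,11.5,14])"
```

```text
4 [-0.2   0.15]
8 [-0.41  0.29]
11.5 [-0.6   0.39]
14 [-0.75  0.46]
```

```bash
python3 -m pendant '[[0,0,0,-0.2,0.15,0,0.1],[0,0,0,-0.41,0.29,0,0.1],[0,0,0,-0.6,0.39,0,0.1],[0,0,0,-0.75,0.46,0,0.1],[0,0,0,-0.75,0.46,0,0.1],[0,0,0,-0.75,0.46,0,0.1],[0,0,0,-0.75,0.46,0,0.6],[0,0,0,-0.75,0.46,0,0.6]]'; python3 -m pendant '[[0,0,0,0,0,0,0.6],[0,0,0,0,0,0,0.6],[0,0,0,0,0,-0.5,0.6],[0,0,0,0,0,-2,0.6],[0,0,0,0,0,-4,0.6],[0,0,0,0,0,-6,0.6],[0,0,0,0,0,-7.5,0.6],[0,0,0,0,0,-7.5,0.6]]'; python3 -m pendant '[[0,0,0,-0.1,2,0,1],[0,0,0,-0.2,4.5,0,1],[0,0,0,-0.3,7,0,1],[0,0,0,-0.4,9.5,0,1],[0,0,0,-0.5,11.5,0,1],[0,0,0,-0.5,12.5,0,1],[0,0,0,-0.5,12.5,0,1],[0,0,0,-0.5,12.5,0,1]]'
python3 - <<'E'
from h import *
np.set_printoptions(precision=4,suppress=True)
im,_=eyes.camera("wrist");save("w8r",im);w=cv2.resize(im[130:284,190:340,::-1],None,fx=3,fy=3,interpolation=cv2.INTER_CUBIC)
for q,z in(("pointer",.05),("red_mark",.05),("crank_grip",.1)):
    for r in nets.spot_point(q,"wrist")[:1]: print(q,round(r['conf'],2),r['point'],rays("wrist",[r['point']],z))
im,_=eyes.camera("top");save("t8r",im);t=cv2.resize(im[140:190,175:225,::-1],None,fx=7,fy=7,interpolation=cv2.INTER_CUBIC)
for q in("pointer","red_mark"):
    for r in nets.spot_point(q,"top")[:1]: print(q,round(r['conf'],2),r['point'],rays("top",[r['point']],.05))
o=np.zeros((462,800,3),np.uint8);o[:350,:350]=t;o[:,350:]=w[:462]
cv2.imwrite("pics/c8.png",o)
E
```

```text
t: 21.7
eef_pos: [0.433, -0.2252, 0.1212]
ee_rot: [[-0.996, 0.093, 0.0], [0.093, 0.996, -0.0], [-0.0, -0.0, -1.0]]
wrist_force: [-0.6, 0.5, -0.4]
gripper_width: 0.0434
grasp_force: 0.0
t: 22.5
eef_pos: [0.4337, -0.2257, 0.1983]
ee_rot: [[-0.996, 0.093, 0.003], [0.093, 0.996, -0.002], [-0.003, -0.001, -1.0]]
wrist_force: [-0.5, 0.4, -0.6]
gripper_width: 0.0513
grasp_force: 0.0
t: 23.3
eef_pos: [0.4493, -0.1017, 0.1959]
ee_rot: [[-0.996, 0.093, -0.0], [0.093, 0.996, -0.0], [0.0, -0.0, -1.0]]
wrist_force: [-0.3, -0.5, 0.1]
gripper_width: 0.0857
grasp_force: 0.0
pointer 0.83 [267.9, 275.6] [[ 0.545  -0.0982  0.05  ]]
red_mark 0.61 [266.2, 275.1] [[ 0.5442 -0.0999  0.05  ]]
crank_grip 0.71 [104.8, 201.0] [[ 0.4316 -0.2269  0.1   ]]
pointer 0.81 [196.2, 166.1] [[ 0.5395 -0.0995  0.05  ]]
red_mark 0.62 [199.7, 163.7] [[ 0.5454 -0.1075  0.05  ]]
```

View pics/c8.png

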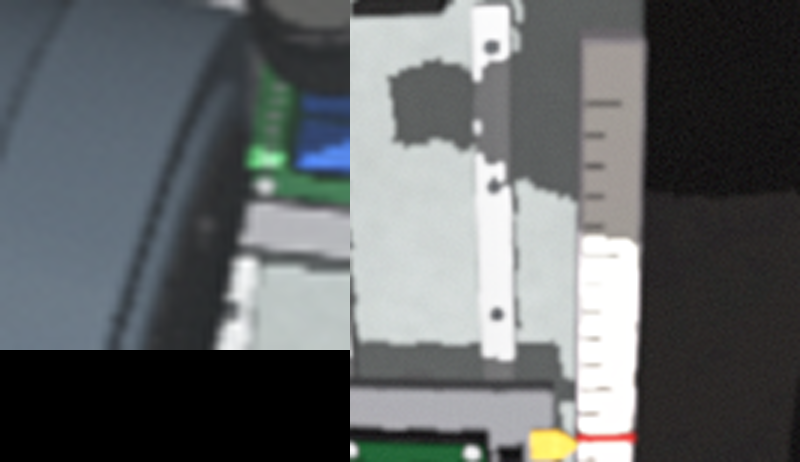

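Wrist crop: pointer tip (577,443), red line row 437 at columns 580–633, so they are within about 2 mm. A height difference between them could bias this, so I'll use depth to remove parallax.

```bash
cat > dm.py <<'E'
from h import *
np.set_printoptions(precision=4,suppress=True)
im,d=eyes.camera("wrist");m=eyes.camera_model("wrist");K=np.array(m["camera_matrix"]);R=np.array(m["orientation"]);e=np.array(m["eye"])
hsv=cv2.cvtColor(im,cv2.COLOR_RGB2HSV)
t=np.radians(-5.3);u=np.array([np.cos(t),np.sin(t)]);v=np.array([-u[1],u[0]])
sel=np.zeros(im.shape[:2],bool);sel[262:300,235:300]=1
H,S,V=hsv[...,0].astype(int),hsv[...,1],hsv[...,2]
res={}
for n,k in(("pointer",(H>15)&(H<35)&(S>110)&(V>120)),("mark",((H<8)|(H>172))&(S>110)&(V>110))):
    ys,xs=np.nonzero(k&sel&(d>0));q=(np.c_[xs,ys]-K[:2,2])/K[0,0];r=np.linalg.norm(q,axis=1)
    D=np.c_[q*(np.tan(r)/r)[:,None],np.ones(len(r))]*d[ys,xs][:,None]
    P=D@R.T+e;a=P[:,:2]@u;b=P[:,:2]@v
    print(n,len(xs),"px",xs.min(),xs.max(),ys.min(),ys.max(),"z",np.percentile(P[:,2],[10,50,90]),"u",np.percentile(a,[5,50,95]),a.mean(),"v",b.min(),b.max())
    zz=np.median(P[:,2]);Q=rays("wrist",np.c_[xs,ys],zz)[:,:2];a=Q@u;b=Q@v
    print("  planar u",a.mean(),a.min(),a.max());i=b>np.percentile(b,80) if n=="pointer" else b<np.percentile(b,30)
    print("  facing end u",a[i].mean(),(a[i].min()+a[i].max())/2)
E
python3 dm.py
```

```text
pointer 123 px 251 265 273 282 z [0.053  0.054  0.0549] u [0.5467 0.5513 0.557 ] 0.5515329252721711 v -0.06472266374952877 -0.05003399604932893
  planar u 0.5515106316569931 0.5458555204912121 0.5573513682050096
  facing end u 0.5516593897894869 0.5522436966473683
mark 44 px 265 285 274 276 z [0.0155 0.0478 0.0489] u [0.5517 0.5533 0.5841] 0.556595845841168 v -0.04991854250570977 -0.023089690495074866
  planar u 0.5531806270789313 0.5514997783022108 0.5541611987240176
  facing end u 0.5531517638706667 0.5532010382345618
```

```bash
python3 -m pendant '[[0,0,0,0.1,-2,0,0.6],[0,0,0,0.2,-4.5,0,0.6],[0,0,0,0.3,-7,0,0.6],[0,0,0,0.4,-9.5,0,0.6],[0,0,0,0.5,-11.5,0,0.6],[0,0,0,0.5,-12.5,0,0.6],[0,0,0,0.5,-12.5,0,0.6],[0,0,0,0.5,-12.5,0,0.6]]'
python3 - <<'E'
from h import *
np.set_printoptions(precision=4,suppress=True)
t=np.radians(-5.3);u=np.array([np.cos(t),np.sin(t)]);v=np.array([-u[1],u[0]])
s=status.observe();print(s['eef_pos'])
im,_=eyes.camera("top");B=im[150:180,183:215]
B=cv2.resize(B,None,fx=6,fy=6,interpolation=cv2.INTER_CUBIC);h=cv2.cvtColor(B,cv2.COLOR_RGB2HSV);H,S,V=[h[...,i].astype(int) for i in range(3)]
for n,k,z in(("pointer",(H>15)&(H<35)&(S>100)&(V>110),.0535),("mark",((H<8)|(H>172))&(S>70)&(V>100),.049)):
    ys,xs=np.nonzero(k);Q=rays("top",np.c_[(xs+.5)/6-.5+183,(ys+.5)/6-.5+150],z)[:,:2];a=Q@u;b=Q@v
    print(n,len(xs),"u",a.mean(),np.median(a),a.min(),a.max(),"v",b.min(),b.max())
    for lo,hi in((0,.33),(.33,.66),(.66,1)):
        i=(b>=b.min()+lo*np.ptp(b))&(b<=b.min()+hi*np.ptp(b));print("  ",b[i].mean(),a[i].mean())
E
```

```text
t: 24.5
eef_pos: [0.4329, -0.2248, 0.196]
ee_rot: [[-0.996, 0.093, -0.0], [0.093, 0.996, 0.0], [0.0, 0.0, -1.0]]
wrist_force: [0.6, 0.3, 0.1]
gripper_width: 0.0514
grasp_force: 0.0
[ 0.4329 -0.2248  0.196 ]
pointer 807 u 0.5501105413483754 0.5502794281158754 0.5436116123277679 0.5557564570693253 v -0.06633981067038958 -0.05178829261305902
   -0.06334755245422785 0.551400428859959
   -0.059134892481211634 0.5494402707288726
   -0.05482453197830149 0.5498921838983041
mark 488 u 0.5511692765645738 0.5511649025220156 0.5483313250049102 0.5538534610055326 v -0.050110861718088665 -0.02966355022416123
   -0.047123532297646 0.5509972554437061
   -0.03985092670252289 0.551399097327719
   -0.032903696049779114 0.5510945406196535
```

```bash
python3 -m pendant '[[0,0,0,0,0,1.5,0.6],[0,0,0,0,0,3.5,0.6],[0,0,0,0,0,5.5,0.6],[0,0,0,0,0,7,0.6],[0,0,0,0,0,7.5,0.6],[0,0,0,0,0,7.5,0.6],[0,0,0,0,0,7.5,0.1],[0,0,0,0,0,7.5,0.1]]'; python3 -m pendant '[[0,0,0,0,0,0,0.1],[0,0,0,0,0,0,0.1],[0,0,0,0,0,0,0.1],[0,0,0,-0.06,0.02,0,0.1],[0,0,0,-0.12,0.05,0,0.1],[0,0,0,-0.18,0.07,0,0.1],[0,0,0,-0.24,0.1,0,0.1],[0,0,0,-0.24,0.1,0,0.1]]';  python3 -m pendant '[[0,0,0,0,0,0,0.1],[0,0,0,0,0,0,0.6],[0,0,0,0,0,0,0.6],[0,0,0,0,0,0,0.6],[0,0,0,0,0,-1,0.6],[0,0,0,0,0,-3,0.6],[0,0,0,0,0,-5,0.6],[0,0,0,0,0,-7.5,0.6]]'; python3 -m pendant '[[0,0,0,-0.1,2,0,1],[0,0,0,-0.2,4.5,0,1],[0,0,0,-0.2,7,0,1],[0,0,0,-0.2,9.5,0,1],[0,0,0,-0.2,11.5,0,1],[0,0,0,-0.2,12.5,0,1],[0,0,0,-0.2,12.5,0,1],[0,0,0,-0.2,12.5,0,1]]'; python3 dm.py
python3 - <<'E'
from h import *
np.set_printoptions(precision=4,suppress=True)
t=np.radians(-5.3);u=np.array([np.cos(t),np.sin(t)]);v=np.array([-u[1],u[0]])
for q,z in(("circuit_module",.051),("rear_stop",.061),("nest",.051),("side_stops",.059)):
    for r in nets.spot_point(q,"wrist")[:1]:
        P=rays("wrist",[r['point']],z)[:,:2];print(q,r['conf'],P,P@u,P@v)
E
```

```text
t: 25.35
eef_pos: [0.4333, -0.2253, 0.1219]
ee_rot: [[-0.996, 0.093, 0.001], [0.093, 0.996, -0.001], [-0.001, -0.0, -1.0]]
wrist_force: [0.2, -0.3, -0.7]
gripper_width: 0.0226
grasp_force: 0.0
t: 26.15
eef_pos: [0.4354, -0.2241, 0.122]
ee_rot: [[-0.996, 0.093, 0.001], [0.093, 0.996, 0.0], [-0.001, 0.001, -1.0]]
wrist_force: [-4.7, 5.7, 11.2]
gripper_width: 0.0156
grasp_force: 58.6
t: 26.95
eef_pos: [0.435, -0.2243, 0.1972]
ee_rot: [[-0.996, 0.093, -0.0], [0.093, 0.996, 0.0], [0.001, 0.0, -1.0]]
wrist_force: [0.2, -0.5, 0.1]
gripper_width: 0.0511
grasp_force: 0.0
t: 27.75
eef_pos: [0.449, -0.1007, 0.1964]
ee_rot: [[-0.996, 0.093, 0.0], [0.093, 0.996, -0.0], [-0.0, -0.0, -1.0]]
wrist_force: [0.3, -0.9, 0.3]
gripper_width: 0.0855
grasp_force: 0.0
pointer 128 px 250 264 273 283 z [0.053  0.0539 0.0548] u [0.5472 0.5521 0.5585] 0.5526332532987177 v -0.0652069926210825 -0.05058003604486965
  planar u 0.5522527521013592 0.5455624068880797 0.5583654139291241
  facing end u 0.5521181136676382 0.5525779457535568
mark 43 px 265 284 274 277 z [0.0467 0.0477 0.0485] u [0.5513 0.5532 0.5851] 0.5558606432903269 v -0.04932554142639278 -0.023710995758482768
  planar u 0.5529883639121815 0.5512146831922913 0.5551353523086436
  facing end u 0.5528660404367399 0.552914003047676
circuit_module 0.81 [[ 0.5833 -0.1609]] [0.5957] [-0.1063]
rear_stop 0.47 [[ 0.5761 -0.1602]] [0.5885] [-0.1063]
side_stops 0.53 [[ 0.4572 -0.2922]] [0.4822] [-0.2487]
```

```bash
python3 - <<'E'
from h import *
np.set_printoptions(precision=4,suppress=True,linewidth=150)
t=np.radians(-5.3);u=np.array([np.cos(t),np.sin(t)]);v=np.array([-u[1],u[0]])
im,_=eyes.camera("wrist");m=eyes.camera_model("wrist");p=np.array(status.observe()['eef_pos'])
w4=cv2.imread("pics/w4r.png")[:,:,::-1];off=np.array([.46723197,-.15187624,.17686935])-p
K=np.array(m["camera_matrix"]);R=np.array(m["orientation"]);e=np.array(m["eye"])
def pix(P,o):  # world -> fisheye pixel
    c=(P-(e+o))@R;r=np.linalg.norm(c[:,:2],axis=1);th=np.arctan2(r,c[:,2]);return (c[:,:2]*(th/r)[:,None]*K[0,0]+K[:2,2]).astype(np.float32)
n0=np.array([.4675,-.1523])
# orthorectify at board height .068 in nest frame, 1 mm grid
def rect(img,n,o,z,xr,yr):
    X,Y=np.meshgrid(xr,yr,indexing='ij');P=np.c_[n+X.reshape(-1,1)*u+Y.reshape(-1,1)*v,np.full(X.size,z)]
    q=pix(P,o).reshape(X.shape+(2,));return cv2.remap(np.ascontiguousarray(img),q[...,0],q[...,1],cv2.INTER_LINEAR)
yr=np.arange(-8,9)*.001
for nm,img,n,o in(("seated",w4,n0,off),("now",im,n0+.1167*u,np.zeros(3))):
    x=np.arange(-75,-40)*.001;a=rect(img,n,o,.055,x,yr).mean(1)
    print(nm,"front");print(np.c_[x*1000,a].astype(int)[:, [0,1,2,3]].T)
x=np.arange(40,66)*.001;print("seated rear");print(np.c_[x*1000,rect(w4,n0,off,.061,x,np.arange(-20,-10)*.001).mean(1)].astype(int).T)
E
```

```text
seated front
[[-75 -74 -73 -72 -71 -70 -69 -68 -67 -66 -65 -64 -63 -62 -61 -60 -59 -58 -57 -56 -55 -54 -53 -52 -51 -50 -49 -48 -47 -46 -45 -44 -43 -42 -41]
 [ 27  37  81 114 115 108 101  97  95  89  80  81  84  84  84  83  83  83  83  83  83  83  83  84  83  70  43  25  21  17  16  17  16  16  17]
 [ 26  37  83 116 118 111 104  99  97  90  80  81  83  83  83  83  83  83  83  83  83  83  83  84  83  70  42  23  32  45  49  49  49  49  49]
 [ 27  37  82 116 118 111 104  99  96  91  82  84  86  86  86  85  86  86  86  85  86  86  86  86  85  72  44  25  24  27  28  28  28  28  28]]
now front
[[-75 -74 -73 -72 -71 -70 -69 -68 -67 -66 -65 -64 -63 -62 -61 -60 -59 -58 -57 -56 -55 -54 -53 -52 -51 -50 -49 -48 -47 -46 -45 -44 -43 -42 -41]
 [ 97  96  95  91  80  68  65  77 106 139 162 173 175 174 174 173 173 173 173 174 175 173 165 144 104  59  31  24  30  33  31  30  31  34  36]
 [100  99  96  92  80  69  65  77 105 138 161 172 174 173 173 173 172 173 172 173 174 173 165 144 104  59  30  23  30  41  57  74  90  99 102]
 [ 99  99  97  93  82  70  67  79 109 143 167 178 180 179 179 179 178 178 178 178 179 178 169 147 107  61  32  24  30  36  38  43  49  54  56]]
seated rear
[[ 40  41  42  43  44  45  46  47  48  49  50  51  52  53  54  55  56  57  58  59  60  61  62  63  64  65]
 [ 64  64  70  73  72  72  76  73  59  35  22  30  41  56  88 129 161 176 178 167 139 105 102 142 181 194]
 [142 145 145 143 141 136 130 116  86  46  21  28  39  55  87 129 161 176 178 167 138 104 103 146 186 199]
 [ 84  84  89  91  91  90  91  86  67  39  21  30  41  56  89 130 162 177 179 168 140 106 104 146 185 197]]
```

```bash
python3 -c "
from station import order
print(order.hand_in())"
```

```text
the job is handed in; nothing more can be done
None
```

The job is handed in at about 28 s of the 59 s allowed: the module is seated against the rear stop to within about 0.5 mm, and the pointer is within about 1 mm of the red mark. No reading showed a bump on the microscope, and the arm ended clear of everything.

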